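# Un-nest the planters and deal them onto two delivery trays

## Robot

A 6-joint arm with a two-finger parallel gripper is mounted at the origin on the work surface. World frame = base frame: x ahead of the robot, y to its left, z up, the work surface at z = 0. Lengths are in mm, angles in rad, forces in N, time in s.
With the tool pointing down it reaches from about 275 to 750 mm from the base axis. Payload 10.2 kg.
Tool frame: the origin (TCP) lies between the finger pads; the fingertips stand 11 mm ahead of it and the grasp point (between the pads) lies 8 mm behind it; x points along the fingers, y is the direction in which the jaws open and shut, and the axes are right-handed (so a half turn about x gives the same grasp; the last joint's range is limited). The gripper opens to 85 mm and grips with 20 to 120 N. Pads are 22 mm wide; open, the fingers measure 114 mm over their backs; the gripper's body (76 mm by 85 mm) begins 54 mm behind the grasp point. The pads swing forward as they close: fully open they stand 13 mm farther back than shut.
Start: joints at [-1.556, 0.313, 1.498, -0, 1.331, -0.223], TCP at [123.658, -510.235, 242.294] pointing down, gripper open.
Joint ranges: [-2.94, 2.94], [-0.97, 2.17], [0.19, 2.56], [-1.23, 4.37], [0.02, 3.11], [-2.88, 2.88]. Speed limits (rad/s): [2.39, 2.39, 3.01, 3.14, 3.14, 3.14].

## Interface

Orientations are given as a rotation vector (axis times angle).
In Python, from station import sense, optics, arm gives the robot as it stands.
- The arm moves only by the shell command python3 -m inch 'ROWS' [FORCE]. ROWS is JSON, a list that holds one entry, the list of rows, each a list of 7 numbers: the turn, a rotation vector about the tool's x, y, z in degrees, then the shift along the tool's x, y, z in cm, then the finger opening in cm, from 0 to 8.54. In form: [[[rx, ry, rz, dx, dy, dz, gripper], ...]]. A call has 1 to 20 rows; each row is the pose to reach, as a shift and turn from the pose measured when the call began, along the tool's axes at that moment; what a row does not reach only later rows make up. A row lasts 1/10 s, in which the tool goes at most 50 mm and 8.59 degrees, less where a joint would pass 70% of its speed; a pose out of reach is approached as far as the arm can. A call with a gripper value outside its range is refused whole. The fingers move at their own pace and stop on an object; FORCE is the grip in N (left out, the last holds). Time passes only in rows, so rows that repeat a pose let the fingers close. It gives the time, the measured TCP pose, the force and the opening at its end, in the units of the state.
- sense(): the state, without advancing time (a new reading comes with each control period).
- optics.read_camera(name): name is "scene" or "top" or "wrist"; returns the picture (480x640x3 uint8, red, green, blue); there is no depth.
- optics.calibration(name): a dict with "intrinsics" (3x3 intrinsics, pixels), "dist_coeffs" ([k1, k2, p1, p2, k3] as OpenCV has them; the pictures are not rectified), "camera_from_world" (4x4, takes a point from world to camera coordinates); the wrist camera has in their place "T_tool_cam" (4x4, takes a point from camera to tool coordinates, whose origin is the TCP and whose axes are the tool frame's). Camera axes: x right, y up, looking along -z (the intrinsics and any distortion apply to the point x, -y, -z); pixel columns grow to the right and rows downward; lengths in mm; the calibration is good to about 2 mm. A picture is of the moment at which its call begins: read the wrist's pose just before it. calibration takes no time and is no camera call.
- arm.hand_in(): hands the job in, once; it reports no verdict.
The state is a dict: "time": time; "joint_positions": joint angles; "joint_vel": joint speeds; "joint_efforts": joint torques, N m; "ee_pos": TCP position; "tcp_rot": TCP orientation; "contact_force": force on the tool from outside, world axes, zero at the start; "wrist_torque": the same for the moment, N m; "opening": finger opening in mm.
Only numpy, scipy, OpenCV 4.12 (cv2) and the standard library are available. Lean on these libraries where they do the work, as an engineer would, in place of code of your own. Each camera call takes 0.05 s, during which the arm holds its last target.

## Task

Take the nest of four planters apart from the inside out, one at a time, and deal them in turn onto the two trays, starting with the tray that has handles: vase there, tall pot on the plain tray, low pot on the tray with handles, bowl on the plain tray. Stand each one upright and flat on the tray's floor, set down gently (not dropped) and let go before you take the next, never tipping any over or knocking those already placed, and leave the spool, jug and jar alone.

Things in the scene. Friction and masses are not known exactly. Their poses are not given: they have to be found in the camera images.
- vase: slender vase: straight-sided round planter, matt off-white fibre, open top, 56 mm outside diameter, 156 mm high, wall and floor 8 mm thick (inside diameter 40 mm); innermost of the nest. About 140 g. Origin: centre of its underside, z up along its axis. Same in all directions around. In the nest each planter stands on the floor of the next larger one with 5 mm play all round, and its rim is 40 mm higher than the next one's rim (vase rim 180 mm above the bench).
- tall_pot: tall pot: straight-sided round planter, matt off-white fibre, open top, 82 mm outside diameter, 124 mm high, wall and floor 8 mm thick (inside diameter 66 mm); second from the inside of the nest. About 180 g. Origin: centre of its underside, z up along its axis. Same in all directions around.
- low_pot: low pot: straight-sided round planter, matt off-white fibre, open top, 108 mm outside diameter, 92 mm high, wall and floor 8 mm thick (inside diameter 92 mm); third from the inside of the nest. About 200 g. Origin: centre of its underside, z up along its axis. Same in all directions around.
- bowl: bowl: straight-sided round planter, matt off-white fibre, open top, 134 mm outside diameter, 60 mm high, wall and floor 8 mm thick (inside diameter 118 mm); outermost of the nest. About 220 g. Origin: centre of its underside, z up along its axis. Same in all directions around.
- handle_tray: flat pale wooden tray with a dark steel carrying loop at each short end (90 mm long, rising to 38 mm above the bench), fixed to the bench; 292 mm along its x, 182 mm along its y, floor 6 mm thick, lip 14 mm high and 6 mm thick all round (inside 280 x 170 mm). Origin: centre of its underside. Long side roughly along the robot's x; either tray may be at the robot's left.
- plain_tray: flat pale wooden tray without handles, fixed to the bench; 292 mm along its x, 182 mm along its y, floor 6 mm thick, lip 14 mm high and 6 mm thick all round (inside 280 x 170 mm). Origin: centre of its underside. Long side roughly along the robot's x; either tray may be at the robot's left.
- spool: bystander: wooden spool 72 mm wide, 56 mm high; origin centre of underside
- jug: bystander: white mug-shaped jug 84 mm wide with handle, 100 mm high; origin centre of underside
- jar: bystander: lidded jar 66 mm wide, 85 mm high; origin centre of underside
There are look-alikes about, which are no part of the job. What is shaped like the tall_pot but purple or yellow is not meant.

How it is judged:
By the outcome, as a careful person would: the job done as asked, in the order asked, and still so for the second after the job is handed in, with the robot touching nothing.
It also fails if it takes over 72 s, if anything falls off the work surface, if the arm or the gripper's body presses on something with over 40 N, if the wrist force passes 120 N, or if a joint passes its speed limit or range.

## Working session

There is one attempt and no reset: what is moved stays moved. The work goes in short steps, Python scripts to look and compute and a shell command to move; the robot and the scene stay as the last step left them, time stands still between calls to the robot, and variables do not carry over. Pictures are saved under pics/ and viewed, and the job is handed in when it is done.

```bash
ls; mkdir -p pics; python3 - <<'E'
from station import sense, optics, arm
import cv2
s=sense();print(s)
for n in("scene","top","wrist"):
    cv2.imwrite(f"pics/{n}0.png",optics.read_camera(n)[:,:,::-1])
    print(n,optics.calibration(n))
E
```

```text
pics
{'time': 0.0, 'joint_positions': array([-1.55639489e+00,  3.13448814e-01,  1.49845451e+00,  3.14517837e-06,
        1.33098234e+00, -2.23396392e-01]), 'joint_vel': array([ 9.00769188e-04, -9.58916252e-04, -9.31345324e-04, -1.03409643e-04,
        8.54944053e-04,  5.37484879e-05]), 'joint_efforts': array([-6.69110386e-05, -4.12263429e+01, -2.59743762e+01, -1.75970158e-04,
        4.19179763e-03, -2.14295414e-05]), 'ee_pos': array([ 123.65771448, -509.97686125,  241.72910849]), 'tcp_rot': array([ 2.09592899,  0.2517233 , -2.09563791]), 'contact_force': array([-0.64716113, -0.72755082,  0.57055769]), 'wrist_torque': array([ 0.01134707,  0.01190259, -0.04341844]), 'opening': 85.38046890273839}
scene {'intrinsics': array([[454.75108446,   0.        , 316.41096988],
       [  0.        , 454.75108446, 238.90357171],
       [  0.        ,   0.        ,   1.        ]]), 'dist_coeffs': array([-0.02259038,  0.        ,  0.        ,  0.        ,  0.        ]), 'camera_from_world': array([[-5.28777848e-01,  8.48736711e-01,  6.32325106e-03,
         3.36414790e+02],
       [-5.99356858e-01, 
[... 778 characters left out ...]
[ 0.00000000e+00,  0.00000000e+00,  0.00000000e+00,
         1.00000000e+00]])}
wrist {'intrinsics': array([[335.12507897,   0.        , 317.98628872],
       [  0.        , 335.12507897, 236.23723135],
       [  0.        ,   0.        ,   1.        ]]), 'dist_coeffs': array([-0.06391744,  0.        ,  0.        ,  0.        ,  0.        ]), 'T_tool_cam': array([[ 1.80227727e-04,  2.79104520e-01, -9.60260712e-01,
        -1.31302191e+02],
       [ 9.99999567e-01, -9.26784471e-04, -8.16883220e-05,
        -4.97121356e-01],
       [-9.12754296e-04, -9.60260281e-01, -2.79104566e-01,
        -7.10965761e+01],
       [ 0.00000000e+00,  0.00000000e+00,  0.00000000e+00,
         1.00000000e+00]])}
```

View pics/scene0.png

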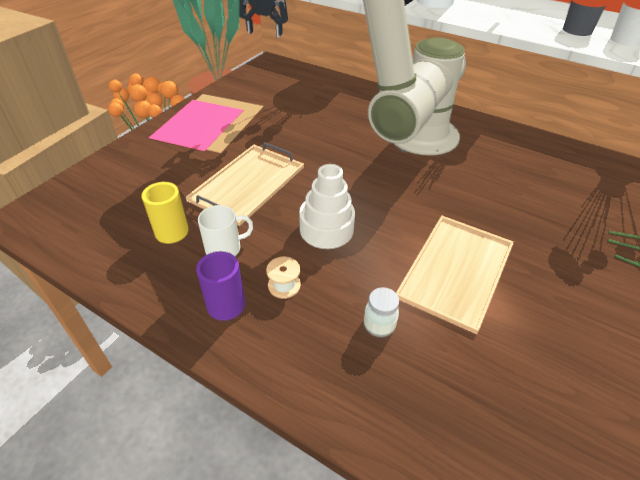

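View pics/top0.png

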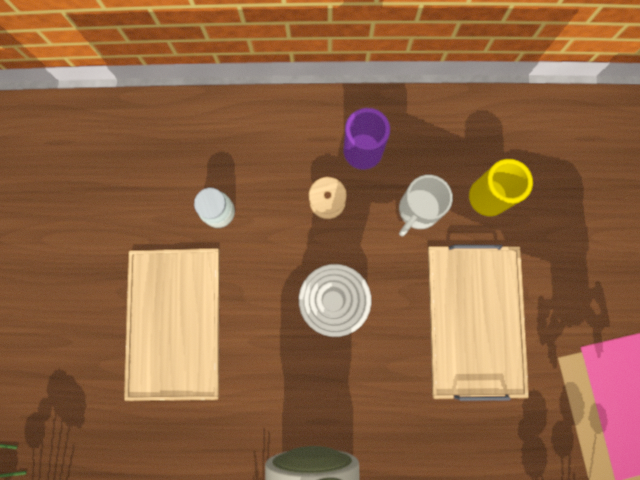

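View pics/wrist0.png

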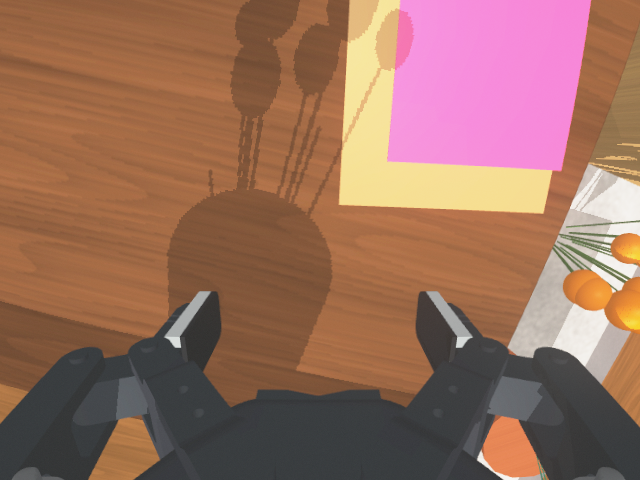

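```bash
cat > h.py <<'E'
from station import sense, optics, arm
import cv2, numpy as np
from scipy.spatial.transform import Rotation as R
def ray(n,uv):
    c=optics.calibration(n);K=np.array(c["intrinsics"]);d=np.array(c["dist_coeffs"])
    p=cv2.undistortPoints(np.array(uv,float).reshape(-1,1,2),K,d).reshape(-1,2)
    v=np.c_[p[:,0],-p[:,1],-np.ones(len(p))]
    if n=="wrist":
        s=sense();T=np.eye(4);T[:3,:3]=R.from_rotvec(s["tcp_rot"]).as_matrix();T[:3,3]=s["ee_pos"]
        W=T@np.array(c["T_tool_cam"])
    else: W=np.linalg.inv(np.array(c["camera_from_world"]))
    return W[:3,3],v@W[:3,:3].T
def plane(n,uv,z):
    o,d=ray(n,uv); return o+d*((z-o[2])/d[:,2])[:,None]
def circfit(P):
    A=np.c_[2*P[:,:2],np.ones(len(P))];x=np.linalg.lstsq(A,(P[:,:2]**2).sum(1),rcond=None)[0]
    return x[:2],np.sqrt(x[2]+x[0]**2+x[1]**2)
E
python3 - <<'E'
from h import *
s=sense();M=R.from_rotvec(s["tcp_rot"]).as_matrix();print(M.round(3))
im=cv2.imread("pics/top0.png");hsv=cv2.cvtColor(im,cv2.COLOR_BGR2HSV)
for nm,(x0,x1) in {"plain":(110,235),"handle":(415,540)}.items():
    m=np.zeros(im.shape[:2],np.uint8)
    m[240:410,x0:x1]=((hsv[240:410,x0:x1,2]>150)*255)
    cs,_=cv2.findContours(m,0,2);c=max(cs,key=cv2.contourArea)
    r=cv2.minAreaRect(c);P=plane("top",cv2.boxPoints(r),14)
    print(nm,r,P.round(0)[:,:2].tolist(),P.mean(0).round(1))
g=cv2.resize(im[250:350,285:385],None,fx=6,fy=6,interpolation=cv2.INTER_CUBIC);cv2.imwrite("pics/nest.png",g)
m=np.zeros(im.shape[:2],np.uint8);m[255:345,290:385]=(((hsv[...,1]<50)&(hsv[...,2]>100))*255)[255:345,290:385]
cs,_=cv2.findContours(m,0,1);c=max(cs,key=cv2.contourArea)
P=plane("top",c.reshape(-1,2),60);print("bowl",circfit(P))
for u in [(327,198),(213,205),(428,203)]: print(plane("top",[u],60)[:,:2].round())
E
```

```text
[[-0.     0.236 -0.972]
 [ 0.001 -0.972 -0.236]
 [-1.    -0.001 -0.   ]]
plain ((171.0, 324.5), (153.0, 94.0), 90.0) [[642.0, 391.0], [642.0, 198.0], [345.0, 189.0], [343.0, 374.0]] [492.8 288.2  14. ]
handle ((477.9991455078125, 321.9705810546875), (154.756591796875, 96.31128692626953), 88.31531524658203) [[644.0, -222.0], [649.0, -416.0], [350.0, -406.0], [346.0, -220.0]] [ 497.4 -315.9   14. ]
bowl (array([537.13092496, -34.32487883]), np.float64(66.50806832865848))
[[732. -21.]]
[[720. 201.]]
[[ 722. -216.]]
```

View pics/nest.png

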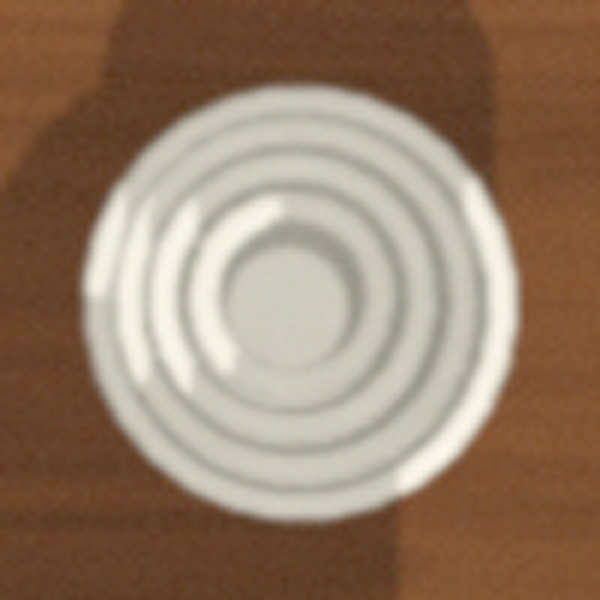

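```bash
python3 -m inch '[[[-20,0,0,-0.6,-9,-13,8.54],[-40,0,0,-1.2,-18,-26,8.54],[-60,0,0,-1.8,-27,-39,8.54],[-76.4,0,0,-1.8,-36.5,-51.4,8.54],[-76.4,0,0,-1.8,-36.5,-51.4,8.54],[-76.4,0,0,-1.8,-36.5,-51.4,8.54],[-76.4,0,0,-1.8,-36.5,-51.4,8.54],[-76.4,0,0,-1.8,-36.5,-51.4,8.54],[-76.4,0,0,-1.8,-36.5,-51.4,8.54],[-76.4,0,0,-1.8,-36.5,-51.4,8.54],[-76.4,0,0,-1.8,-36.5,-51.4,8.54],[-76.4,0,0,-1.8,-36.5,-51.4,8.54],[-76.4,0,0,-1.8,-36.5,-51.4,8.54],[-76.4,0,0,-1.8,-36.5,-51.4,8.54],[-76.4,0,0,-1.8,-36.5,-51.4,8.54],[-76.4,0,0,-1.8,-36.5,-51.4,8.54]]]' 60
python3 - <<'E'
from h import *
im=optics.read_camera("wrist")[:,:,::-1];cv2.imwrite("pics/w1.png",im)
s=sense();print(s["joint_positions"],R.from_rotvec(s["tcp_rot"]).as_matrix().round(3))
E
```

```text
time: 1.75
ee_pos: [536.7, -35.0, 260.2]
tcp_rot: [1.21, 1.21, -1.21]
contact_force: [0.8, -0.3, -0.3]
opening: 85.5
[-2.83719340e-01  3.29014656e-01  1.42814275e+00  7.65116968e-04
  1.38486519e+00 -2.82922120e-01] [[-0.     1.    -0.001]
 [ 0.001 -0.001 -1.   ]
 [-1.    -0.    -0.001]]
```

View pics/w1.png

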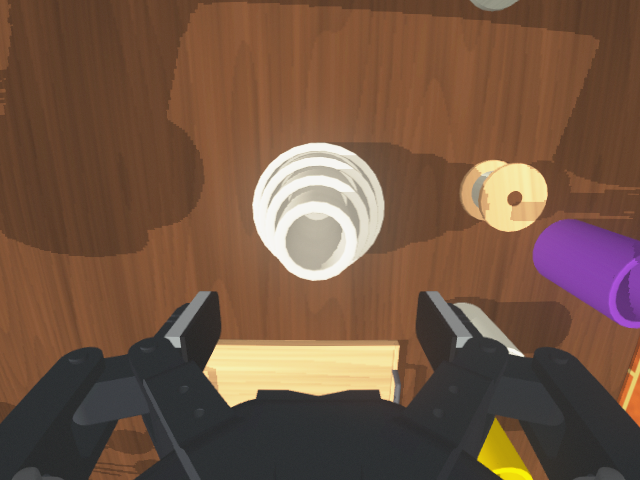

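```bash
python3 - <<'E'
from h import *
P=plane("wrist",[(273,240),(358,240),(316,200),(316,281)],180);print(P.round(1)[:,:2].tolist(),P.mean(0))
P=plane("wrist",[(253,210),(384,210),(318,143)],60);print(P.round(1)[:,:2].tolist())
# top zoom
a=[(285+x/6,250+y/6) for x,y in[(190,298),(400,298),(295,185),(295,410)]]
print(plane("top",a,180)[:,:2].round(1).tolist(),plane("top",a,180).mean(0))
a=[(285+x/6,250+y/6) for x,y in[(150,300),(442,300),(297,145),(297,453)]]
print(plane("top",a,140)[:,:2].round(1).tolist(),plane("top",a,140).mean(0))
E
```

```text
[[507.1, -27.7], [563.2, -27.7], [535.5, -1.1], [535.4, -57.1]] [535.32132184 -28.4014462  180.        ]
[[471.2, -32.3], [603.6, -32.4], [536.9, 33.1]]
[[533.6, -3.6], [533.5, -60.5], [564.1, -32.2], [503.6, -31.9]] [533.66004459 -32.0505597  180.        ]
[[534.2, 8.6], [534.1, -74.4], [578.3, -33.4], [491.3, -32.9]] [534.49255893 -33.02536234 140.        ]
```

```bash
python3 -m inch '[[[0,0,0,2,-0.15,-0.5,8.5],[0,0,0,5,-0.15,-0.5,8.5],[0,0,0,8,-0.15,-0.5,8.5],[0,0,0,10,-0.15,-0.5,8.5],[0,0,0,10.7,-0.15,-0.5,8.5],[0,0,0,10.7,-0.15,-0.5,8.5],[0,0,0,10.7,-0.15,-0.5,5],[0,0,0,10.7,-0.15,-0.5,5],[0,0,0,10.7,-0.15,-0.5,5],[0,0,0,10.7,-0.15,-0.5,5],[0,0,0,10.7,-0.15,-0.5,5]]]' 40
python3 - <<'E'
from h import *
im=optics.read_camera("wrist")[:,:,::-1];cv2.imwrite("pics/w2.png",im)
s=sense();print(s["joint_positions"],R.from_rotvec(s["tcp_rot"]).as_matrix().round(3))
E
```

```text
time: 2.9
ee_pos: [535.7, -30.3, 154.9]
tcp_rot: [1.211, 1.207, -1.208]
contact_force: [-0.9, -1.0, 5.8]
opening: 56.0
[-2.75211264e-01  4.20506604e-01  1.58493862e+00  5.92813936e-04
  1.13418146e+00 -2.74607176e-01] [[ 0.002  1.    -0.001]
 [-0.    -0.001 -1.   ]
 [-1.     0.002  0.   ]]
```

View pics/w2.png

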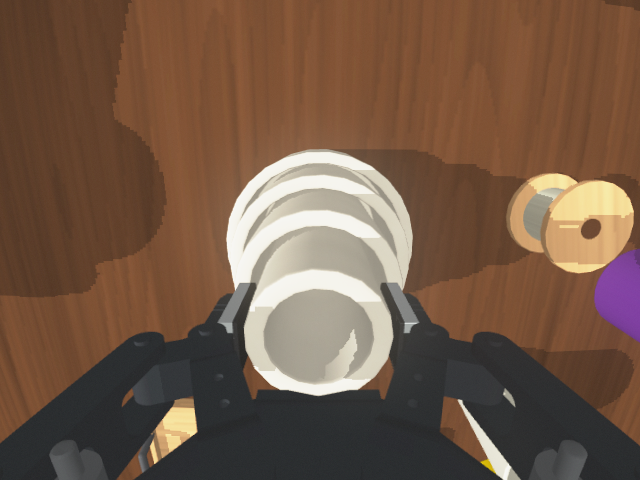

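```bash
python3 -m inch '[[[0,0,0,-0.5,0,0,5],[0,0,0,-1.5,0,0,5],[0,0,0,-3,0,0,5],[0,0,0,-5,0,0,5],[0,0,0,-7.5,0,0,5],[0,0,0,-10,0,0,5],[0,0,0,-12.5,0,0,5],[0,0,0,-14.5,0,0,5],[0,0,0,-15.5,0,0,5],[0,0,0,-15.5,0,0,5]]]'
python3 - <<'E'
from h import *
for n in ("scene","top","wrist"):
    cv2.imwrite(f"pics/{n}3.png",optics.read_camera(n)[:,:,::-1])
E
```

```text
time: 3.95
ee_pos: [535.6, -30.3, 311.3]
tcp_rot: [1.211, 1.205, -1.207]
contact_force: [-0.4, 1.1, -2.6]
opening: 55.9
```

View pics/scene3.png

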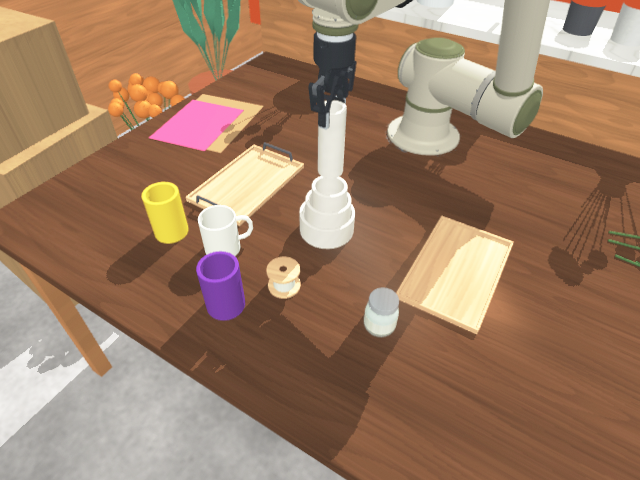

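View pics/wrist3.png

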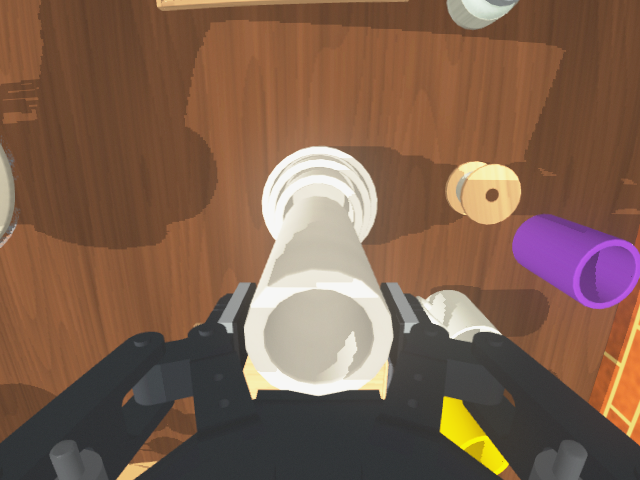

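```bash
python3 -m inch '[[[0,0,0,0,0.2,1,5],[0,0,0,0,0.6,3,5],[0,0,0,0,1.3,6.5,5],[0,0,0,0,2,10.5,5],[0,0,0,0,2.8,14.5,5],[0,0,0,0,3.6,18.5,5],[0,0,0,0,4.3,22.5,5],[0,0,0,0,5,26,5],[0,0,0,0,5.3,28,5],[0,0,0,1,5.4,28.5,5],[0,0,0,3,5.4,28.5,5],[0,0,0,6,5.4,28.5,5],[0,0,0,9,5.4,28.5,5],[0,0,0,11,5.4,28.5,5],[0,0,0,12,5.4,28.5,5],[0,0,0,12,5.4,28.5,5]]]'
python3 - <<'E'
from h import *
for n in ("scene","top","wrist"):
    cv2.imwrite(f"pics/{n}4.png",optics.read_camera(n)[:,:,::-1])
E
```

```text
time: 5.7
ee_pos: [588.4, -314.4, 187.1]
tcp_rot: [1.21, 1.212, -1.21]
contact_force: [0.4, 0.5, -1.0]
opening: 56.2
```

View pics/top4.png

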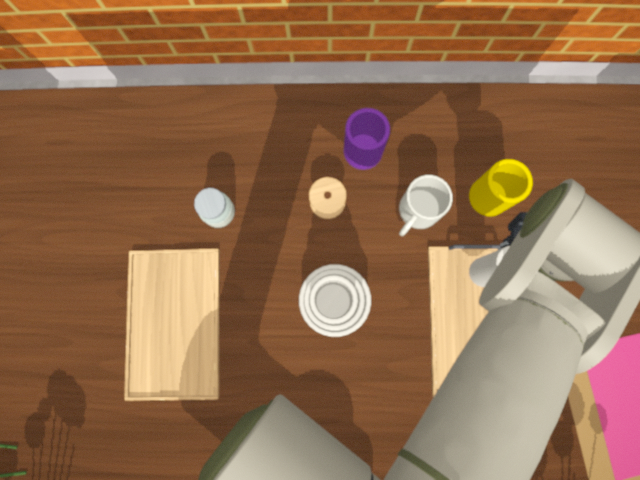

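View pics/wrist4.png

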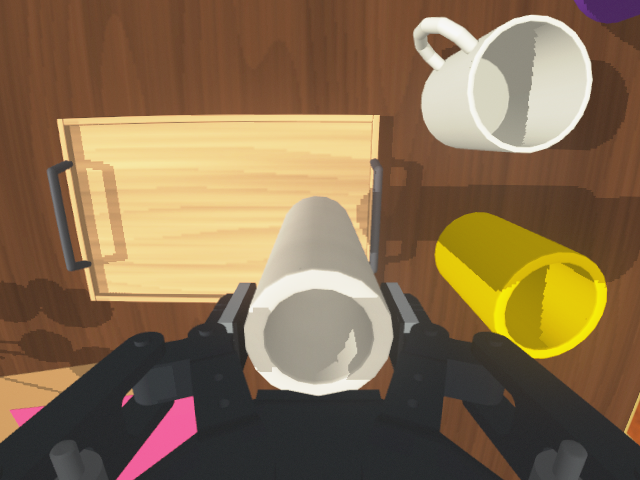

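```bash
python3 - <<'E'
from h import *
print(plane("wrist",[(58,120),(380,116),(92,300)],14)[:,:2].round(1).tolist())
print(plane("top",[(128,250),(218,249),(125,400),(218,400),(429,247),(433,397)],14)[:,:2].round(1).tolist())
E
```

```text
[[353.6, -223.3], [643.8, -224.0], [353.2, -402.7]]
[[637.9, 382.7], [639.6, 198.3], [344.4, 371.7], [347.0, 189.4], [642.4, -224.3], [353.3, -222.1]]
```

```bash
python3 -m inch '[[[0,0,0,1,0,0,5],[0,0,0,2.5,0,0,5],[0,0,0,3.7,0,0,5],[0,0,0,4.4,0,0,5],[0,0,0,4.6,0,0,5],[0,0,0,4.75,0,0,5],[0,0,0,4.9,0,0,5],[0,0,0,5,0,0,5],[0,0,0,5,0,0,5]]]'
python3 - <<'E'
from h import *
print(sense()["ee_pos"],sense()["contact_force"])
cv2.imwrite(f"pics/wrist5.png",optics.read_camera("wrist")[:,:,::-1])
cv2.imwrite(f"pics/scene5.png",optics.read_camera("scene")[:,:,::-1])
E
```

```text
time: 6.75
ee_pos: [589.3, -315.3, 140.1]
tcp_rot: [1.21, 1.207, -1.209]
contact_force: [0.6, -0.1, -1.0]
opening: 55.7
[ 589.3427452  -315.33606011  140.1337943 ] [ 0.64168425 -0.06996111 -0.95032942]
```

View pics/wrist5.png

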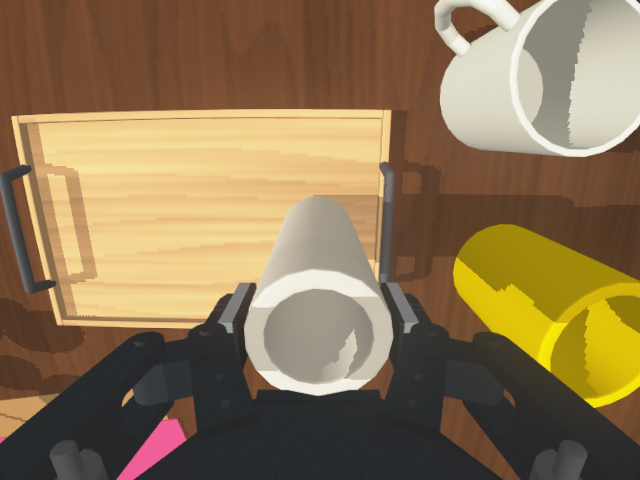

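View pics/scene5.png

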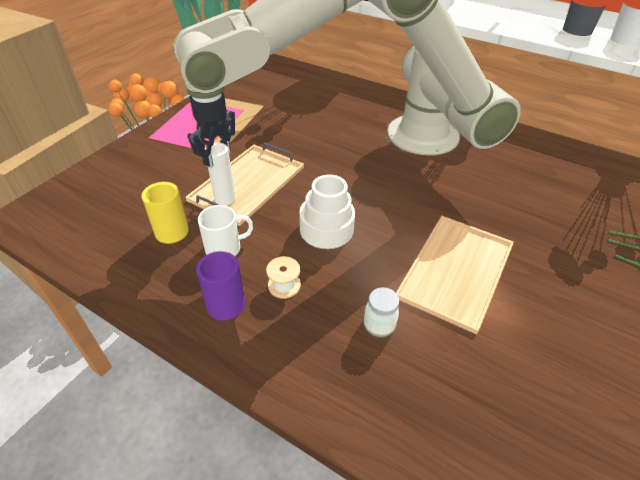

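```bash
python3 -m inch '[[[0,0,0,0.1,0,0,5],[0,0,0,0.2,0,0,5],[0,0,0,0.28,0,0,5],[0,0,0,0.34,0,0,5],[0,0,0,0.4,0,0,5],[0,0,0,0.4,0,0,5]]]'
```

```text
time: 7.45
ee_pos: [589.4, -315.6, 137.0]
tcp_rot: [1.21, 1.206, -1.209]
contact_force: [-2.1, 0.6, 5.4]
opening: 56.3
```

```bash
python3 -m inch '[[[0,0,0,0,0,0,5.8],[0,0,0,0,0,0,6.4],[0,0,0,0,0,0,7],[0,0,0,0,0,0,7.8],[0,0,0,0,0,0,8.5],[0,0,0,0,0,0,8.5],[0,0,0,-1,0,0,8.5],[0,0,0,-3,0,0,8.5],[0,0,0,-6,0,0,8.5],[0,0,0,-10,0,0,8.5],[0,0,0,-12,0,0,8.5],[0,0,0,-12,0,0,8.5]]]'
python3 - <<'E'
from h import *
cv2.imwrite(f"pics/wrist6.png",optics.read_camera("wrist")[:,:,::-1])
E
```

```text
time: 8.65
ee_pos: [589.8, -315.8, 261.3]
tcp_rot: [1.209, 1.198, -1.206]
contact_force: [-0.6, -0.4, -0.2]
opening: 85.2
```

View pics/wrist6.png

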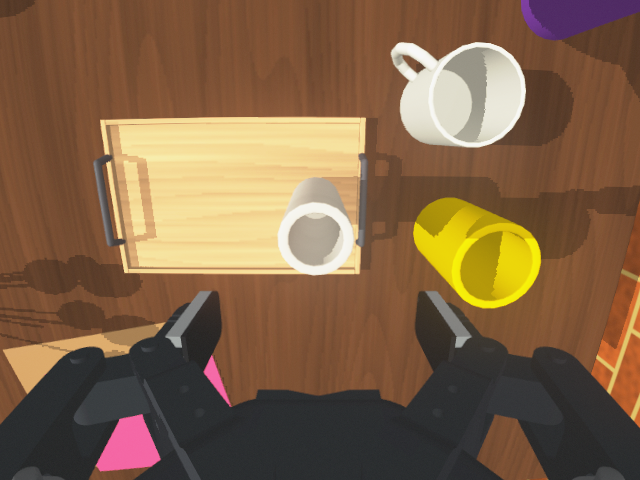

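```bash
python3 -m inch '[[[0,0,0,0,-1,-3,8],[0,0,0,0,-2.3,-7,7],[0,0,0,0,-4,-12,6],[0,0,0,0,-5.6,-17,5],[0,0,0,0,-7.2,-22,4],[0,0,0,0.5,-8.5,-26,4],[0,0,0,1,-9.2,-28.3,4],[0,0,0,1,-9.2,-28.3,4],[0,0,0,1,-9.2,-28.3,4]]]'
python3 - <<'E'
from h import *
s=sense();M=R.from_rotvec(s["tcp_rot"]).as_matrix();print(s["ee_pos"],M.round(3))
G=np.array([[0,1,0],[0,0,-1],[-1,0,0]]);print("turn",np.degrees(R.from_matrix(M.T@G).as_rotvec()).round(2))
cv2.imwrite(f"pics/wrist7.png",optics.read_camera("wrist")[:,:,::-1])
cv2.imwrite(f"pics/top7.png",optics.read_camera("top")[:,:,::-1])
E
```

```text
time: 9.6
ee_pos: [497.3, -32.5, 246.4]
tcp_rot: [1.208, 1.204, -1.208]
contact_force: [0.5, -0.1, 0.5]
opening: 39.9
[497.33917619 -32.5158757  246.3929363 ] [[ 0.004  1.     0.   ]
 [-0.003  0.    -1.   ]
 [-1.     0.004  0.003]]
turn [ 0.    0.19 -0.2 ]
```

View pics/wrist7.png

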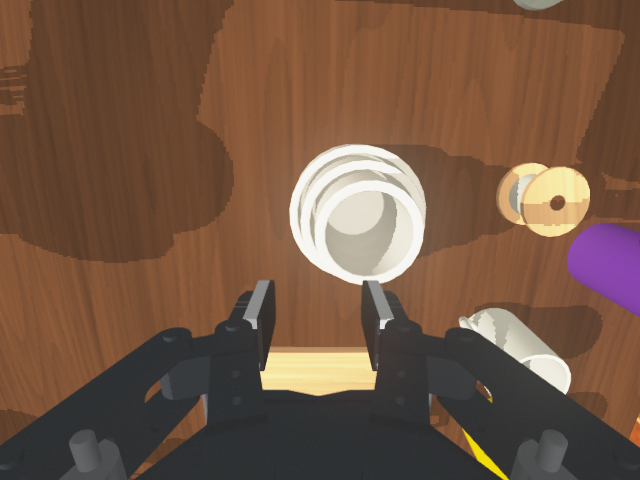

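```bash
python3 - <<'E'
from h import *
P=plane("wrist",[(314,232),(425,232),(370,180),(370,285)],140);print(P.round(1)[:,:2].tolist(),P.mean(0))
E
```

```text
[[495.4, -28.2], [577.8, -28.3], [535.1, 9.9], [538.6, -71.0]] [536.71983322 -29.38570977 140.        ]
```

```bash
python3 -m inch '[[[0,0.2,-0.2,2,0.2,-0.2,4],[0,0.2,-0.2,5,0.2,-0.2,4],[0,0.2,-0.2,8,0.2,-0.2,4],[0,0.2,-0.2,10.5,0.2,-0.2,4],[0,0.2,-0.2,12,0.2,-0.2,4],[0,0.2,-0.2,12.6,0.2,-0.2,4],[0,0.2,-0.2,12.6,0.2,-0.2,4],[0,0.2,-0.2,12.6,0.2,-0.2,3],[0,0.2,-0.2,12.6,0.2,-0.2,2.4],[0,0.2,-0.2,12.6,0.2,-0.2,1.8],[0,0.2,-0.2,12.6,0.2,-0.2,1.2],[0,0.2,-0.2,12.6,0.2,-0.2,0.6],[0,0.2,-0.2,12.6,0.2,-0.2,0.6],[0,0.2,-0.2,12.6,0.2,-0.2,0.4],[0,0.2,-0.2,12.6,0.2,-0.2,0.4]]]' 40
python3 - <<'E'
from h import *
cv2.imwrite(f"pics/wrist8.png",optics.read_camera("wrist")[:,:,::-1])
E
```

```text
time: 11.2
ee_pos: [500.5, -31.9, 121.1]
tcp_rot: [1.211, 1.207, -1.209]
contact_force: [-0.3, 0.4, 6.2]
opening: 9.1
```

View pics/wrist8.png

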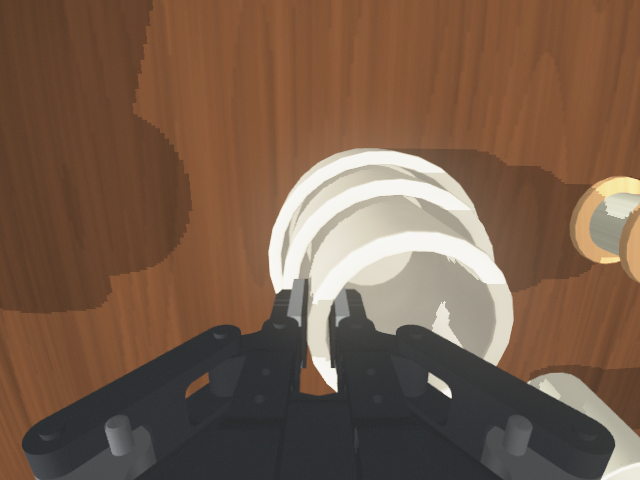

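```bash
python3 -m inch '[[[0,0,0,0,0,0,0.4],[0,0,0,-0.3,0,0,0.4],[0,0,0,-0.8,0,0,0.4],[0,0,0,-1.5,0,0,0.4],[0,0,0,-2.3,0,0,0.4],[0,0,0,-3.1,0,0,0.4],[0,0,0,-4,0,0,0.4],[0,0,0,-5,0,0,0.4],[0,0,0,-6,0,0,0.4],[0,0,0,-7.5,0,0,0.4],[0,0,0,-9,0,0,0.4],[0,0,0,-11,0,0,0.4],[0,0,0,-12.5,0,0,0.4],[0,0,0,-13,0,0,0.4],[0,0,0,-13,0,0,0.4]]]' 60
python3 - <<'E'
from h import *
for n in ("scene","wrist"):
    cv2.imwrite(f"pics/{n}9.png",optics.read_camera(n)[:,:,::-1])
E
```

```text
time: 12.75
ee_pos: [500.4, -31.9, 251.6]
tcp_rot: [1.211, 1.206, -1.209]
contact_force: [-0.1, -0.4, -1.7]
opening: 8.6
```

View pics/wrist9.png

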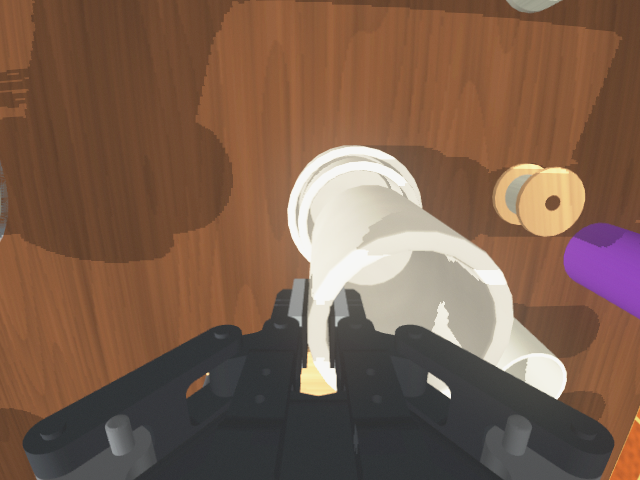

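View pics/scene9.png

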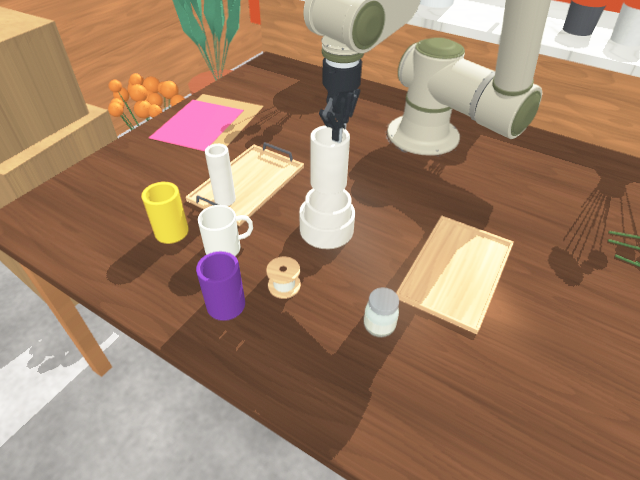

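```bash
python3 -m inch '[[[0,0,0,0,0.1,-1,0.4],[0,0,0,0,0.4,-3,0.4],[0,0,0,0,0.8,-6,0.4],[0,0,0,0,1.3,-9.5,0.4],[0,0,0,0,1.8,-13,0.4],[0,0,0,0,2.3,-17,0.4],[0,0,0,0,2.8,-21,0.4],[0,0,0,0,3.3,-24.5,0.4],[0,0,0,0,3.8,-28,0.4],[0,0,0,0,4.1,-30.5,0.4],[0,0,0,0,4.3,-31.7,0.4],[0,0,0,0,4.3,-32,0.4],[0,0,0,1.5,4.3,-32,0.4],[0,0,0,4,4.3,-32,0.4],[0,0,0,6.5,4.3,-32,0.4],[0,0,0,8,4.3,-32,0.4],[0,0,0,8.5,4.3,-32,0.4],[0,0,0,8.5,4.3,-32,0.4]]]'
python3 - <<'E'
from h import *
for n in ("scene","wrist","top"):
    cv2.imwrite(f"pics/{n}10.png",optics.read_camera(n)[:,:,::-1])
E
```

```text
time: 14.65
ee_pos: [543.6, 287.4, 165.3]
tcp_rot: [1.211, 1.208, -1.211]
contact_force: [0.9, -0.2, -1.7]
opening: 8.8
```

View pics/wrist10.png

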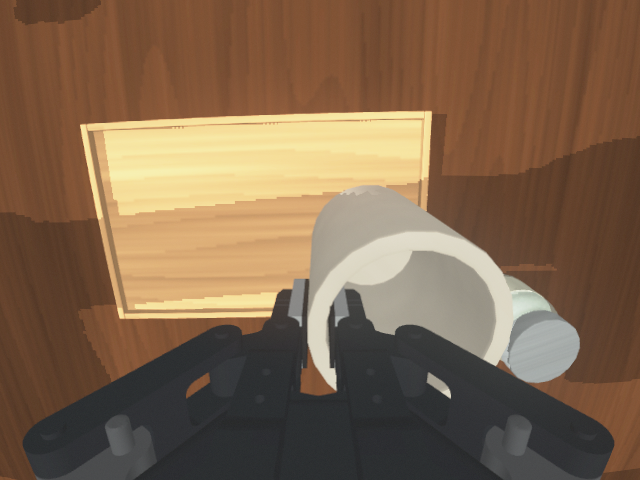

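View pics/scene10.png

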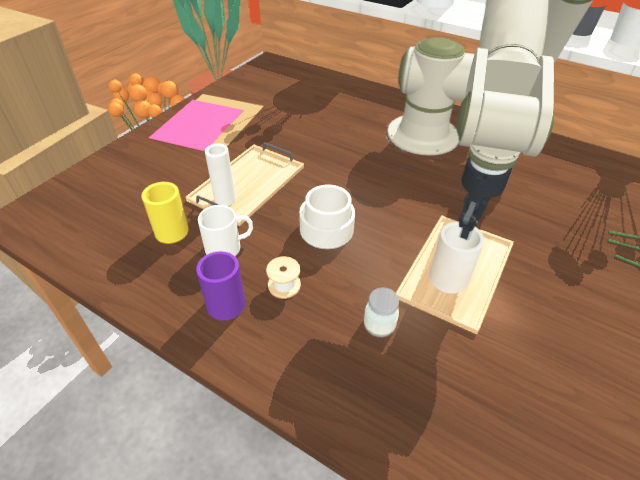

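```bash
python3 - <<'E'
from h import *
print(plane("wrist",[(82,125),(431,112),(121,317)],14)[:,:2].round(1).tolist())
E
```

```text
[[347.4, 374.2], [636.1, 381.6], [352.2, 195.4]]
```

```bash
python3 -m inch '[[[0,0,0,1,0,0,0.4],[0,0,0,2.5,0,0,0.4],[0,0,0,3.8,0,0,0.4],[0,0,0,4.5,0,0,0.4],[0,0,0,4.8,0,0,0.4],[0,0,0,4.95,0,0,0.4],[0,0,0,5.05,0,0,0.4],[0,0,0,5.15,0,0,0.4],[0,0,0,5.25,0,0,0.4],[0,0,0,5.3,0,0,0.4]]]'
```

```text
time: 15.8
ee_pos: [544.2, 288.1, 113.8]
tcp_rot: [1.212, 1.207, -1.209]
contact_force: [0.3, -0.8, -1.3]
opening: 8.4
```

```bash
python3 -m inch '[[[0,0,0,0.08,0,0,0.4],[0,0,0,0.16,0,0,0.4],[0,0,0,0.24,0,0,0.4],[0,0,0,0.3,0,0,0.4],[0,0,0,0.3,0,0,0.4]]]'
```

```text
time: 16.3
ee_pos: [544.4, 288.2, 111.2]
tcp_rot: [1.213, 1.207, -1.208]
contact_force: [-0.7, -0.2, 2.6]
opening: 8.5
```

```bash
python3 -m inch '[[[0,0,0,0.05,0,0,0.4],[0,0,0,0.05,0,0,0.4],[0,0,0,0.05,0,0,1],[0,0,0,0.05,0,0,1.4],[0,0,0,0.05,0,0,2],[0,0,0,0.05,0,0,2.6],[0,0,0,0.05,0,0,3.2],[0,0,0,0.05,0,0,3.2],[0,0,0,-1,0,0,3.2],[0,0,0,-3,0,0,3.2],[0,0,0,-6,0,0,3.2],[0,0,0,-9,0,0,3.2],[0,0,0,-12,0,0,3.2],[0,0,0,-13,0,0,3.2],[0,0,0,-13,0,0,3.2]]]'
python3 - <<'E'
from h import *
for n in ("scene","wrist"):
    cv2.imwrite(f"pics/{n}11.png",optics.read_camera(n)[:,:,::-1])
E
```

```text
time: 17.8
ee_pos: [544.3, 288.2, 242.6]
tcp_rot: [1.215, 1.205, -1.205]
contact_force: [-0.0, -0.5, -0.5]
opening: 32.2
```

View pics/wrist11.png

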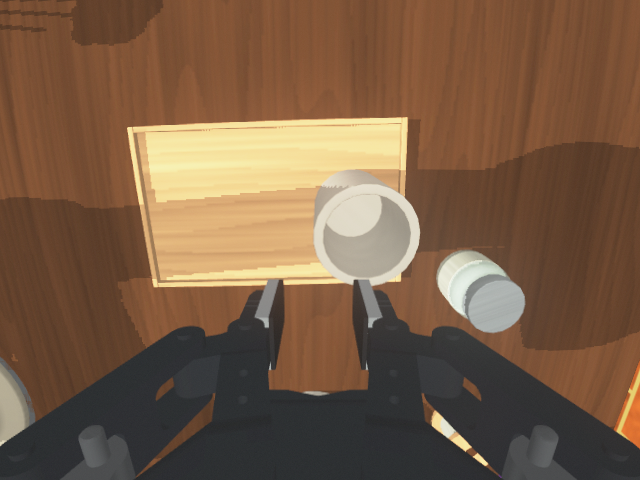

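```bash
python3 -m inch '[[[0,0,0,0,-0.5,3,3.6],[0,0,0,0,-1.3,7,4],[0,0,0,0,-2.2,12,4],[0,0,0,0,-3.1,17,4],[0,0,0,0,-4,22,4],[0,0,0,1,-4.9,27,4],[0,0,0,3,-5.6,31,4],[0,0,0,4,-5.8,32,4],[0,0,0,4,-5.8,32,4],[0,0,0,4,-5.8,32,4]]]'
python3 - <<'E'
from h import *
s=sense();M=R.from_rotvec(s["tcp_rot"]).as_matrix();print(s["ee_pos"])
G=np.array([[0,1,0],[0,0,-1],[-1,0,0]]);print("turn",np.degrees(R.from_matrix(M.T@G).as_rotvec()).round(2))
cv2.imwrite(f"pics/wrist12.png",optics.read_camera("wrist")[:,:,::-1])
E
```

```text
time: 18.9
ee_pos: [485.1, -31.1, 199.4]
tcp_rot: [1.211, 1.209, -1.21]
contact_force: [-0.1, 0.8, -0.1]
opening: 40.0
[485.05619659 -31.14616881 199.43190396]
turn [-0.09 -0.06 -0.02]
```

View pics/wrist12.png

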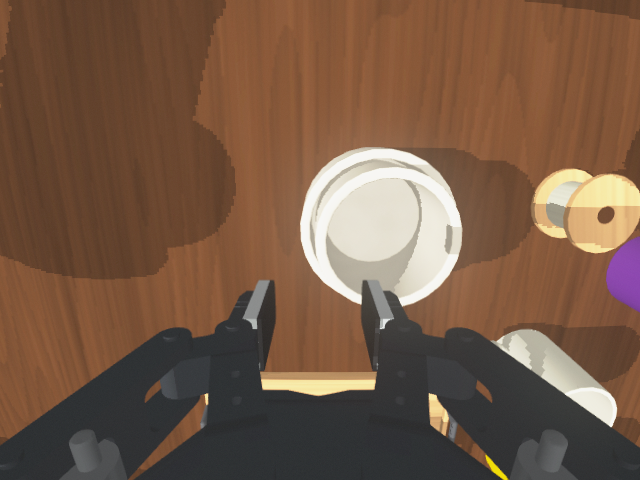

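```bash
python3 - <<'E'
from h import *
P=plane("wrist",[(314,236),(462,236),(388,166),(388,307)],100);print(P.round(1)[:,:2].tolist(),P.mean(0))
E
```

```text
[[482.7, -26.3], [590.3, -26.4], [533.2, 23.3], [539.5, -83.3]] [536.40643444 -28.18895677 100.        ]
```

```bash
python3 -m inch '[[[0,0,0,2,0.15,-0.15,4],[0,0,0,5,0.15,-0.15,4],[0,0,0,8,0.15,-0.15,4],[0,0,0,10,0.15,-0.15,4],[0,0,0,11.4,0.15,-0.15,4],[0,0,0,11.9,0.15,-0.15,4],[0,0,0,11.9,0.15,-0.15,4],[0,0,0,11.9,0.15,-0.15,3],[0,0,0,11.9,0.15,-0.15,2.4],[0,0,0,11.9,0.15,-0.15,1.8],[0,0,0,11.9,0.15,-0.15,1.2],[0,0,0,11.9,0.15,-0.15,0.8],[0,0,0,11.9,0.15,-0.15,0.4],[0,0,0,11.9,0.15,-0.15,0.4],[0,0,0,11.9,0.15,-0.15,0.4]]]' 60
python3 - <<'E'
from h import *
cv2.imwrite(f"pics/wrist13.png",optics.read_camera("wrist")[:,:,::-1])
E
```

```text
time: 20.45
ee_pos: [487.2, -29.4, 81.3]
tcp_rot: [1.211, 1.208, -1.208]
contact_force: [-0.0, 0.6, 5.5]
opening: 7.6
```

View pics/wrist13.png

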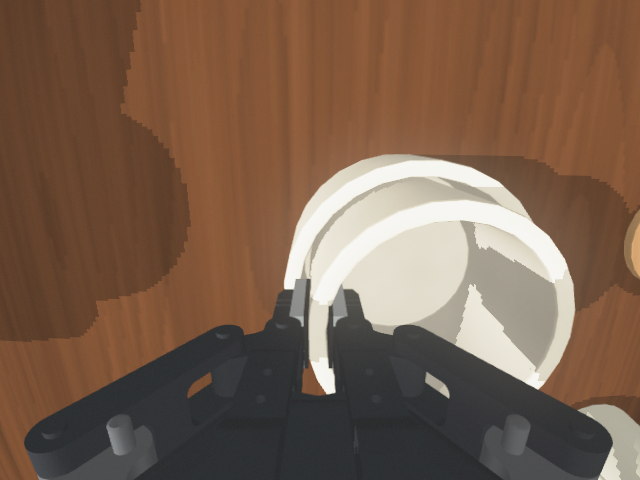

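```bash
python3 -m inch '[[[0,0,0,0,0,0,0.4],[0,0,0,-0.3,0,0,0.4],[0,0,0,-0.8,0,0,0.4],[0,0,0,-1.5,0,0,0.4],[0,0,0,-2.3,0,0,0.4],[0,0,0,-3.1,0,0,0.4],[0,0,0,-4,0,0,0.4],[0,0,0,-5,0,0,0.4],[0,0,0,-6.3,0,0,0.4],[0,0,0,-8,0,0,0.4],[0,0,0,-9.5,0,0,0.4],[0,0,0,-10,0,0,0.4],[0,0,0,-10,0,0,0.4]]]' 60
python3 - <<'E'
from h import *
for n in ("scene","wrist"):
    cv2.imwrite(f"pics/{n}14.png",optics.read_camera(n)[:,:,::-1])
E
```

```text
time: 21.8
ee_pos: [487.2, -29.5, 181.9]
tcp_rot: [1.211, 1.206, -1.207]
contact_force: [0.2, 0.5, -3.4]
opening: 7.4
```

View pics/scene14.png

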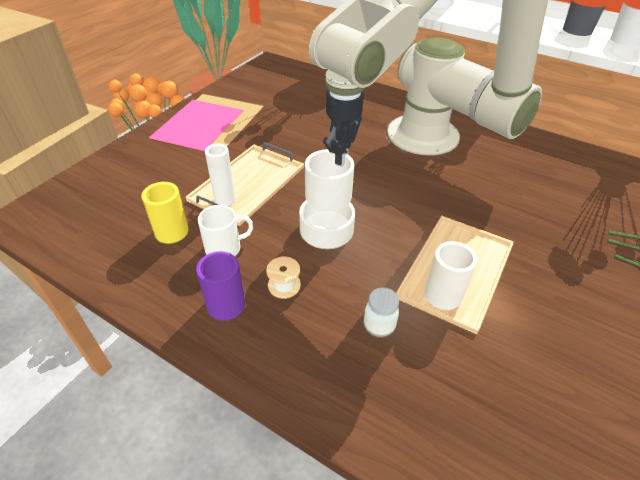

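View pics/wrist14.png

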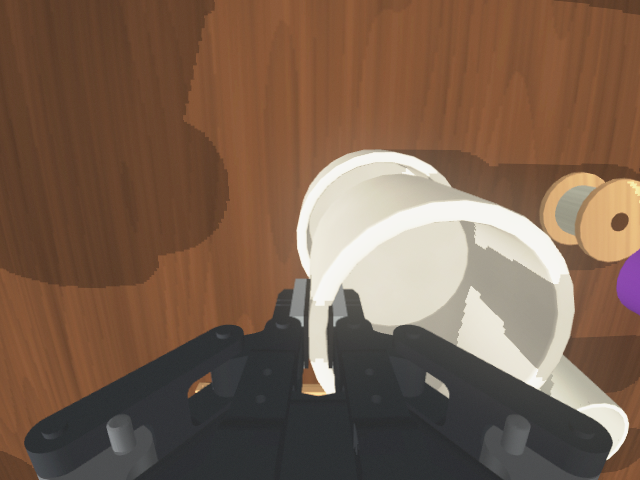

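```bash
python3 -m inch '[[[0,0,0,0,-0.4,1,0.4],[0,0,0,0,-1.4,3,0.4],[0,0,0,0,-2.8,6,0.4],[0,0,0,0,-4.3,9.5,0.4],[0,0,0,0,-5.8,13,0.4],[0,0,0,0,-7.4,17,0.4],[0,0,0,0,-9,21,0.4],[0,0,0,0,-10.2,24.5,0.4],[0,0,0,0,-11,27,0.4],[0,0,0,0,-11.3,28.2,0.4],[0,0,0,0,-11.3,28.4,0.4],[0,0,0,1,-11.3,28.4,0.4],[0,0,0,3,-11.3,28.4,0.4],[0,0,0,5,-11.3,28.4,0.4],[0,0,0,6,-11.3,28.4,0.4],[0,0,0,6,-11.3,28.4,0.4]]]'
python3 - <<'E'
from h import *
for n in ("scene","wrist"):
    cv2.imwrite(f"pics/{n}15.png",optics.read_camera(n)[:,:,::-1])
E
```

```text
time: 23.5
ee_pos: [373.5, -311.8, 119.1]
tcp_rot: [1.211, 1.212, -1.208]
contact_force: [-1.1, -0.1, -1.6]
opening: 7.9
```

View pics/scene15.png

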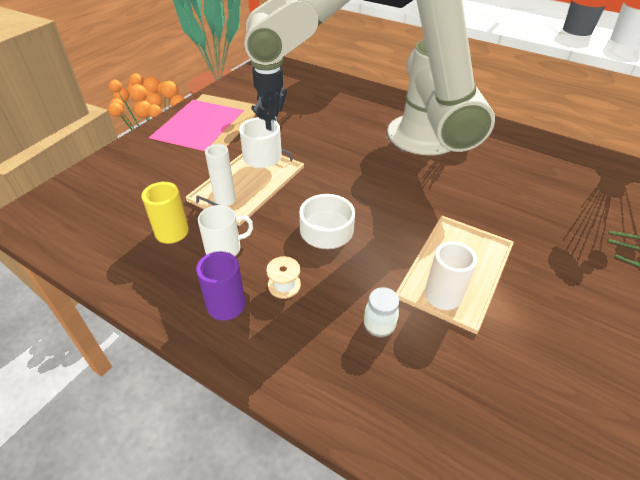

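View pics/wrist15.png

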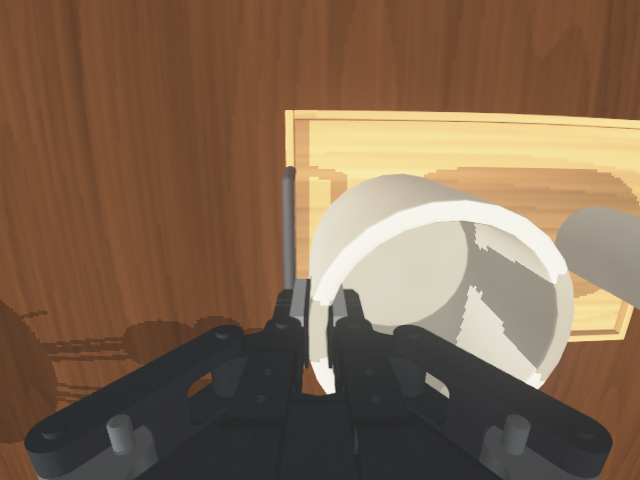

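```bash
python3 - <<'E'
from h import *
print(plane("wrist",[(287,111),(289,165)],14)[:,:2].round(1).tolist())
E
```

```text
[[353.3, -222.9], [353.9, -258.9]]
```

```bash
python3 -m inch '[[[0,0,0,0.8,0,0,0.4],[0,0,0,2,0,0,0.4],[0,0,0,3,0,0,0.4],[0,0,0,3.5,0,0,0.4],[0,0,0,3.65,0,0,0.4],[0,0,0,3.75,0,0,0.4],[0,0,0,3.85,0,0,0.4],[0,0,0,3.9,0,0,0.4],[0,0,0,3.95,0,0,0.4],[0,0,0,3.95,0,0,0.4]]]'
```

```text
time: 24.6
ee_pos: [374.1, -313.0, 81.5]
tcp_rot: [1.21, 1.208, -1.208]
contact_force: [-0.8, 0.5, -1.9]
opening: 7.3
```

```bash
python3 -m inch '[[[0,0,0,0.08,0,0,0.4],[0,0,0,0.16,0,0,0.4],[0,0,0,0.24,0,0,0.4],[0,0,0,0.28,0,0,0.4],[0,0,0,0.28,0,0,0.4]]]'
```

```text
time: 25.1
ee_pos: [374.0, -313.0, 79.3]
tcp_rot: [1.21, 1.208, -1.208]
contact_force: [-3.2, 2.1, 6.6]
opening: 7.4
```

```bash
python3 -m inch '[[[0,0,0,0,0,0,0.7],[0,0,0,0,0,0,1],[0,0,0,0,0,0,1.4],[0,0,0,0,0,0,2],[0,0,0,0,0,0,2.6],[0,0,0,0,0,0,3.4],[0,0,0,0,0,0,3.4],[0,0,0,-1,0,0,3.4],[0,0,0,-3,0,0,3.4],[0,0,0,-6,0,0,3.4],[0,0,0,-9,0,0,3.4],[0,0,0,-11,0,0,3.4],[0,0,0,-11,0,0,3.4]]]'
python3 - <<'E'
from h import *
for n in ("scene","wrist"):
    cv2.imwrite(f"pics/{n}16.png",optics.read_camera(n)[:,:,::-1])
E
```

```text
time: 26.4
ee_pos: [374.6, -313.9, 192.5]
tcp_rot: [1.208, 1.202, -1.208]
contact_force: [-0.0, -0.4, -0.3]
opening: 33.9
```

View pics/wrist16.png

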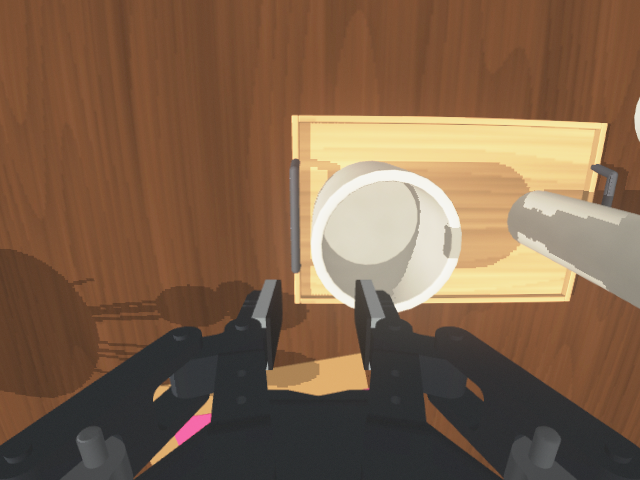

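```bash
python3 -m inch '[[[0,0,0,0,1,-3,3.6],[0,0,0,0,2.4,-7,4],[0,0,0,0,4.2,-12,4],[0,0,0,0,6,-17,4],[0,0,0,0,7.7,-22,4],[0,0,0,1,9,-26,4],[0,0,0,2.5,9.9,-28.2,4],[0,0,0,3,9.9,-28.2,4],[0,0,0,3,9.9,-28.2,4],[0,0,0,3,9.9,-28.2,4]]]'
python3 - <<'E'
from h import *
s=sense();M=R.from_rotvec(s["tcp_rot"]).as_matrix();print(s["ee_pos"])
G=np.array([[0,1,0],[0,0,-1],[-1,0,0]]);print("turn",np.degrees(R.from_matrix(M.T@G).as_rotvec()).round(2))
cv2.imwrite(f"pics/wrist17.png",optics.read_camera("wrist")[:,:,::-1])
E
```

```text
time: 27.5
ee_pos: [472.5, -31.7, 159.2]
tcp_rot: [1.21, 1.208, -1.209]
contact_force: [0.2, 0.5, -0.2]
opening: 39.9
[472.53632083 -31.70065173 159.24058308]
turn [-0.05  0.01 -0.06]
```

View pics/wrist17.png

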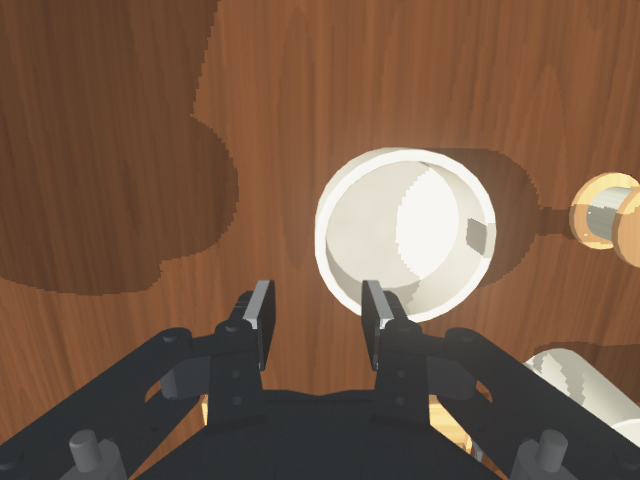

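```bash
python3 - <<'E'
from h import *
P=plane("wrist",[(316,238),(496,238),(406,150),(406,323)],60);print(P.round(1)[:,:2].tolist(),P.mean(0))
E
```

```text
[[471.5, -28.9], [603.5, -29.0], [532.2, 32.9], [541.9, -98.5]] [537.30110792 -30.87106753  60.        ]
```

```bash
python3 -m inch '[[[0,0,0,2,0.2,0,4],[0,0,0,5,0.2,0,4],[0,0,0,8,0.2,0,4],[0,0,0,10,0.2,0,4],[0,0,0,11.3,0.2,0,4],[0,0,0,11.8,0.2,0,4],[0,0,0,11.8,0.2,0,4],[0,0,0,11.8,0.2,0,3],[0,0,0,11.8,0.2,0,2.4],[0,0,0,11.8,0.2,0,1.8],[0,0,0,11.8,0.2,0,1.2],[0,0,0,11.8,0.2,0,0.8],[0,0,0,11.8,0.2,0,0.4],[0,0,0,11.8,0.2,0,0.4],[0,0,0,11.8,0.2,0,0.4]]]' 60
python3 -m inch '[[[0,0,0,0,0,0,0.4],[0,0,0,-0.3,0,0,0.4],[0,0,0,-0.8,0,0,0.4],[0,0,0,-1.5,0,0,0.4],[0,0,0,-2.5,0,0,0.4],[0,0,0,-4,0,0,0.4],[0,0,0,-6,0,0,0.4],[0,0,0,-8,0,0,0.4],[0,0,0,-9.5,0,0,0.4],[0,0,0,-10,0,0,0.4],[0,0,0,-10,0,0,0.4]]]' 70
python3 - <<'E'
from h import *
for n in ("scene","wrist"):
    cv2.imwrite(f"pics/{n}18.png",optics.read_camera(n)[:,:,::-1])
E
```

```text
time: 29.05
ee_pos: [475.2, -32.0, 41.9]
tcp_rot: [1.211, 1.206, -1.209]
contact_force: [-0.8, -1.1, 5.8]
opening: 7.1
time: 30.15
ee_pos: [475.1, -32.0, 142.6]
tcp_rot: [1.211, 1.205, -1.208]
contact_force: [-0.2, -0.0, -3.4]
opening: 7.3
```

View pics/scene18.png

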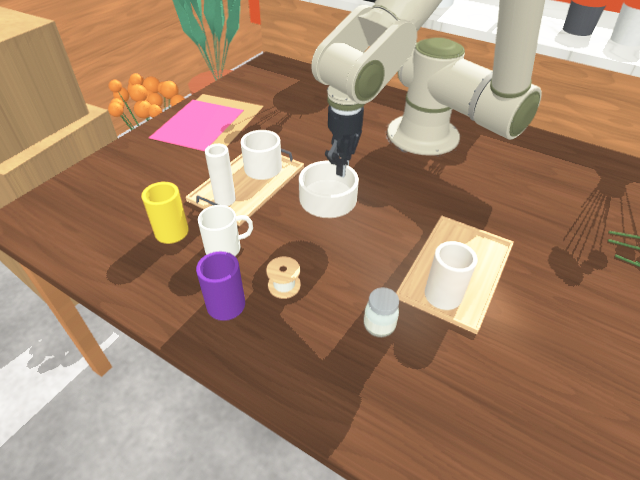

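View pics/wrist18.png

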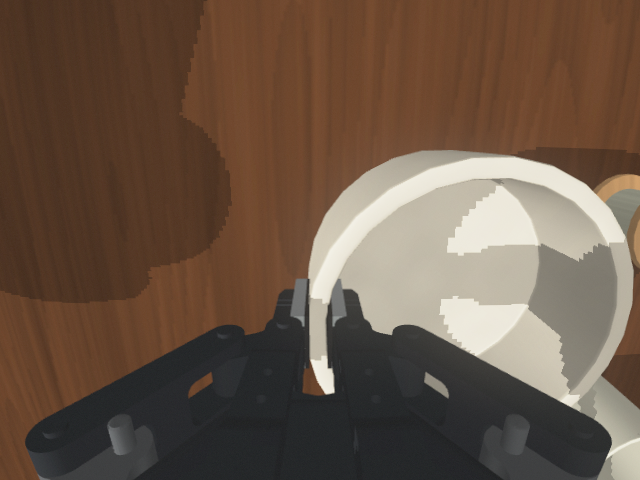

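```bash
python3 -m inch '[[[0,0,0,0,-1,-0.5,0.4],[0,0,0,0,-3,-2,0.4],[0,0,0,0,-5.5,-4.5,0.4],[0,0,0,0,-8,-7.5,0.4],[0,0,0,0,-9.8,-11,0.4],[0,0,0,0,-10.6,-15,0.4],[0,0,0,0,-10.6,-19,0.4],[0,0,0,0,-10.6,-23,0.4],[0,0,0,0,-10.6,-26.5,0.4],[0,0,0,0,-10.6,-29.5,0.4],[0,0,0,0,-10.6,-31.3,0.4],[0,0,0,0,-10.6,-31.9,0.4],[0,0,0,1,-10.6,-31.9,0.4],[0,0,0,3,-10.6,-31.9,0.4],[0,0,0,5,-10.6,-31.9,0.4],[0,0,0,6,-10.6,-31.9,0.4],[0,0,0,6,-10.6,-31.9,0.4]]]'
python3 - <<'E'
from h import *
for n in ("scene","wrist"):
    cv2.imwrite(f"pics/{n}19.png",optics.read_camera(n)[:,:,::-1])
E
```

```text
time: 31.95
ee_pos: [368.4, 286.2, 79.8]
tcp_rot: [1.209, 1.208, -1.213]
contact_force: [0.6, 0.4, -1.8]
opening: 7.0
```

View pics/wrist19.png

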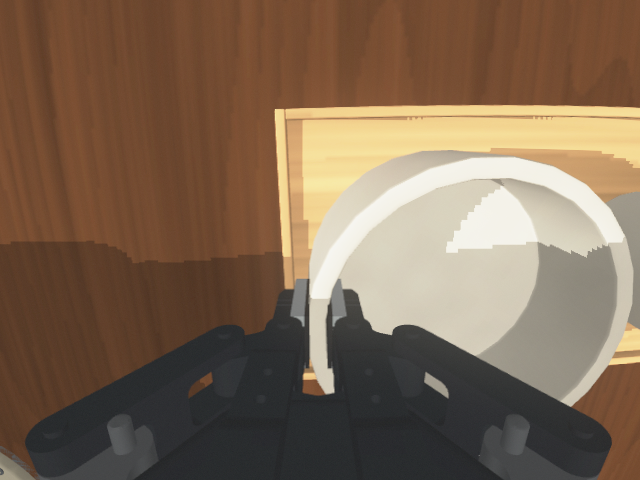

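View pics/scene19.png

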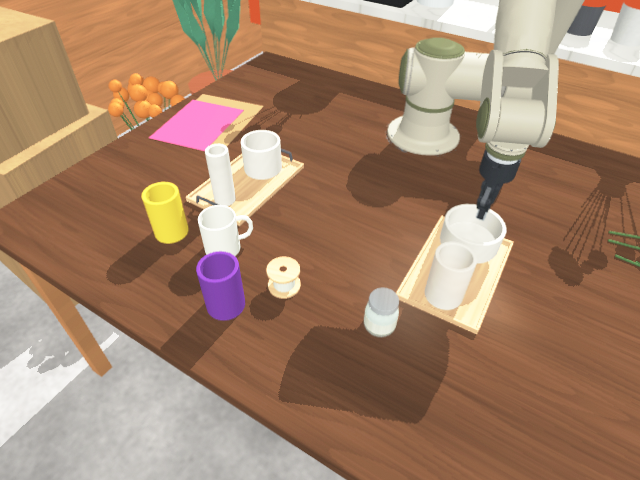

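```bash
python3 - <<'E'
from h import *
print(plane("wrist",[(276,110),(289,285),(297,205)],14)[:,:2].round(1).tolist())
E
```

```text
[[346.1, 374.5], [350.8, 267.9], [357.0, 320.2]]
```

```bash
python3 -m inch '[[[0,0,0,0.5,0.4,0,0.4],[0,0,0,1.4,0.4,0,0.4],[0,0,0,2.2,0.4,0,0.4],[0,0,0,2.7,0.4,0,0.4],[0,0,0,2.85,0.4,0,0.4],[0,0,0,2.95,0.4,0,0.4],[0,0,0,3.05,0.4,0,0.4],[0,0,0,3.1,0.4,0,0.4],[0,0,0,3.1,0.4,0,0.4]]]'
```

```text
time: 32.95
ee_pos: [373.5, 286.9, 50.5]
tcp_rot: [1.211, 1.207, -1.209]
contact_force: [-0.6, -0.0, -1.8]
opening: 6.8
```

```bash
python3 -m inch '[[[0,0,0,0.08,0,0,0.4],[0,0,0,0.16,0,0,0.4],[0,0,0,0.24,0,0,0.4],[0,0,0,0.28,0,0,0.4],[0,0,0,0.28,0,0,0.4]]]'
```

```text
time: 33.45
ee_pos: [373.5, 286.9, 47.9]
tcp_rot: [1.211, 1.207, -1.209]
contact_force: [-2.0, -1.7, 3.5]
opening: 6.7
```

```bash
python3 -m inch '[[[0,0,0,0.04,0,0,0.4],[0,0,0,0.04,0,0,0.7],[0,0,0,0.04,0,0,1],[0,0,0,0.04,0,0,1.4],[0,0,0,0.04,0,0,2],[0,0,0,0.04,0,0,2.6],[0,0,0,0.04,0,0,3.2],[0,0,0,0.04,0,0,3.2],[0,0,0,-1,0,0,3.2],[0,0,0,-3,0,0,3.2],[0,0,0,-6,0,0,3.2],[0,0,0,-10,0,0,3.2],[0,0,0,-14,0,0,3.2],[0,0,0,-15,0,0,3.2],[0,0,0,-15,0,0,3.2]]]'
python3 - <<'E'
from h import *
for n in ("scene","wrist"):
    cv2.imwrite(f"pics/{n}20.png",optics.read_camera(n)[:,:,::-1])
E
```

```text
time: 34.95
ee_pos: [373.6, 287.2, 199.6]
tcp_rot: [1.214, 1.205, -1.206]
contact_force: [-0.3, -0.1, -0.2]
opening: 32.1
```

View pics/wrist20.png

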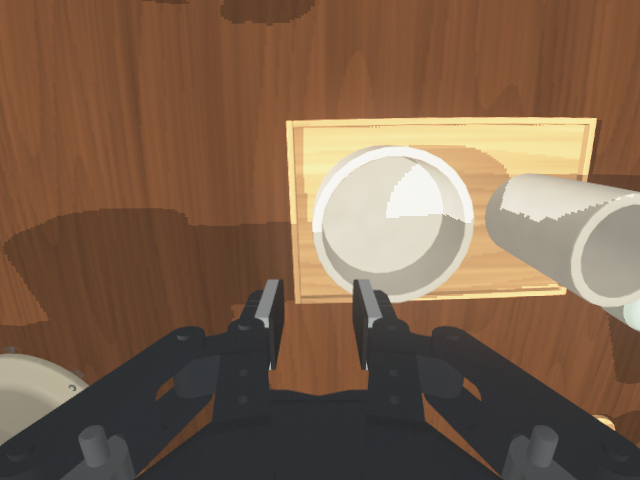

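View pics/scene20.png

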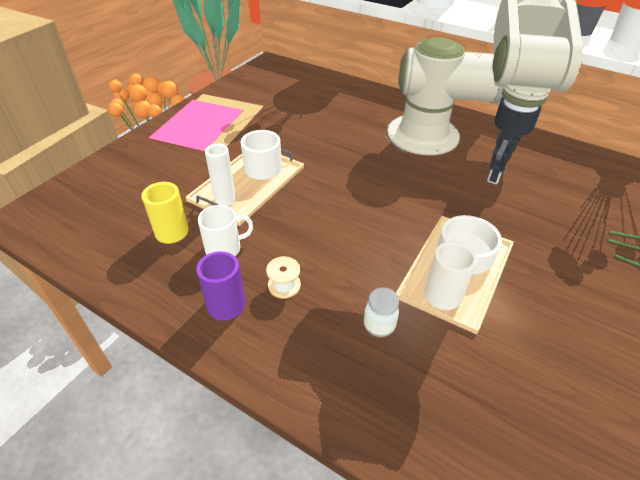

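```bash
python3 - <<'E'
from h import *
P=plane("wrist",[(314,224),(473,224),(394,146),(394,302)],66);print(P.round(1)[:,:2].tolist(),P.mean(0))
s=sense();print(s["joint_vel"].round(3));arm.hand_in()
E
```

```text
[[369.7, 292.1], [499.8, 292.1], [430.8, 353.4], [439.0, 222.1]] [434.80988529 289.95195452  66.        ]
[-0.002  0.019  0.011 -0.    -0.001 -0.   ]
the job is handed in; nothing more can be done
```

The job is done and handed in at about 35 s of robot time, within the 72 s limit. I took the nest apart from the inside out: vase to the handle tray, tall pot to the plain tray, low pot to the handle tray, bowl to the plain tray. I lowered each one slowly until the wrist felt it touch the tray (about 3–7 N upward). I let go and lifted clear before starting the next.

**Last checks:**
- **Planters:** In the final pictures all four stand upright inside their trays, with no contact between them. The bowl centre measured about (435, 290), which leaves a gap of roughly 8–13 mm to the near lip and about 40 mm to the tall pot.
- **Bystanders:** The spool, jug, jar, purple pot and yellow pot look unmoved.
- **Robot:** The gripper is clear at z ≈ 200 mm, with no contact force and the arm essentially still.

**Disagreement:** The top and wrist cameras differed by 2–5 mm on the nest and tray positions. I used the wrist view for the fine alignment.

No checks failed.

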